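# Refit the circlip of a pipe-rest roller

## Robot

A 6-joint arm with a two-finger parallel gripper is mounted at the origin on the work surface. World frame = base frame: x ahead of the robot, y to its left, z up, the work surface at z = 0. Lengths are in m, angles in rad, forces in N, time in s.
With the tool pointing down it reaches from about 0.275 to 0.85 m from the base axis. Payload 5.2 kg.
Tool frame: the origin (TCP) lies midway between the tips of the shut fingers; the grasp point (between the pads) lies 19 mm behind it; y points along the fingers, x is the direction in which the jaws open and shut, and the axes are right-handed (so a half turn about y gives the same grasp; the last joint's range is limited). The gripper opens to 85 mm and grips with 20 to 120 N. Pads are 22 mm wide; open, the fingers measure 114 mm over their backs; the gripper's body (76 mm by 85 mm) begins 54 mm behind the grasp point. The pads swing forward as they close: fully open they stand 13 mm farther back than shut.
Start: joints at [-1.497, 0.259, 1.535, -0, 1.348, -0.203], TCP at [0.15, -0.529, 0.231] pointing down, gripper open.
Joint ranges: [-3.14, 3.14], [-0.91, 2.08], [0.19, 2.58], [-1.22, 4.36], [0.22, 2.71], [-3.12, 3.12]. Speed limits (rad/s): [2.57, 2.57, 3.14, 3.14, 3.14, 3.14].

## Interface

Orientations are given as a rotation vector (axis times angle).
In Python, from bench import manip gives the robot as it stands.
- The arm moves only by the tool play_rows, never from a script. Its argument "series" is a list of rows, each an object with "fingers": the opening, from 0 (shut) to 1 (fully open); "translation": the shift along the tool's x, y, z in mm, a list of three; "twist": the turn about the tool's y in degrees. A call has 1 to 5 rows; each row is the pose to reach, as a shift and turn from the pose commanded when the call began, along the tool's axes at that moment; what a row does not reach only later rows make up. A row lasts 1/10 s, in which the tool goes at most 50 mm and 8.59 degrees, less where a joint would pass 70% of its speed; a pose out of reach is approached as far as the arm can. A call with a gripper value outside its range is refused whole. The fingers move at their own pace and stop on an object; the grip force is fixed at half the most. Time passes only in rows, so rows that repeat a pose let the fingers close. It gives the time, the measured TCP pose, the force and the opening at its end, in the units of the state.
- manip.read_state(): the state, without advancing time (a new reading comes with each control period).
- manip.snapshot(name): name is "scene" or "side" or "wrist"; returns a dict with "image" (480x640x3 uint8, blue, green, red), "fx", "fy", "cx", "cy" (pixels), "R" (3x3) and "t" (3): a world point X has camera coordinates R X + t. Camera axes: x right, y down, z forward; pixel columns grow to the right and rows downward; lengths in m; the calibration is good to about 2 mm. A picture is of the moment at which its call begins. There is no depth.
- manip.job_done(): hands the job in, once; it reports no verdict.
The state is a dict: "time_s": time; "joint_pos": joint angles; "dq": joint speeds; "tau": joint torques, N m; "tcp_pos": TCP position; "ee_rot": TCP orientation; "wrist_force": force on the tool from outside, world axes, zero at the start; "ft_torque": the same for the moment, N m; "opening": finger opening in m.
Only numpy, scipy, OpenCV 4.12 (cv2) and the standard library are available. Lean on these libraries where they do the work, as an engineer would, in place of code of your own. Each camera call takes 0.05 s, during which the arm holds its last target.

## Task

The pipe-rest roller stands on the hot-shop bench with its stub axle pointing up, and the bent-nose circlip pliers lie on the wooden rest with the circlip already hooked on their tips. Pick up the pliers, squeeze the handles right up to their stop so that the circlip is spread, and slide it level over the end of the axle, without forcing it, until it lies at the groove, flat against the bronze washer; finish while still holding it there, with the handles squeezed and the circlip spread, and neither put the pliers down nor let go. Leave the grease tin, the spare bearing and the wooden paddle where they are.

Things in the scene. Friction and masses are not known exactly. Their poses are not given: they have to be found in the camera images.
- pliers: Loose bent-nose circlip pliers, 180 mm long, 0.2 kg, level on the wooden rest. Origin: on the pivot axis at the flat underside, 34 mm above the bench at the start; x from handles to nose, z up. Two green plastic grips run back from x = -45 to -120 mm. Jaws reach 55 mm ahead to tips bent down; the circlip is hooked on them and stays on, level, x = 48 to 104, z = -10 to -12.5 mm (lowest part).
- grip (a point): Point midway between the two grips where they are best held: 75 mm behind the pivot, 7 mm above the underside. Each grip is 14 mm tall, 9 mm thick; over their outer faces 57 mm here at rest, 34 mm at the stop, where the faces are parallel to the tool's x. One finger goes outside each grip, closing along the tool's y. The rest ends 32 mm ahead of this point; nothing is underneath.
- ring_centre (a point): Centre of the circlip's opening when spread, at mid-thickness: 76 mm ahead of the pivot (151 mm ahead of point grip) on the tool's centre line, 18.25 mm below point grip. Circlip: bright steel, 2.5 mm thick, 5 mm broad, gap and lugs towards the handles. At rest its opening passes 37 mm, less than the 40 mm axle; with the handles at the stop 43.8 mm.
- spread (a joint): How far the pliers are squeezed, rad turned by each handle: 0 at rest (sprung open), 0.155 at the stop. Squeezing the handles together spreads the tips and the circlip. About 3 N on each grip, at point grip, starts it and 12 N brings it to the stop; 25 to 40 N holds it there safely. While the handles close between fingers that do not slip on them, the tool creeps 3 to 4 mm forward (nose first) relative to the fingers.
- roller: Fixed steel pipe-rest roller 96 mm across on a grey plate 130 x 130 x 10 mm, stub axle straight up in its middle. Origin: centre of the plate's underside, on the axle's axis. Roller top at 54 mm, on it a bronze washer 60 mm across, top at 57 mm. Axle 40 mm across; groove 36.5 mm across, 4.5 mm wide, right above the washer; then a land 4.5 mm high and a 4 mm taper to 33 mm across.
- washer_face (a point): Centre of the top face of the bronze washer, on the axle's axis, 57 mm above the bench: the lower edge of the groove. The circlip lying on the washer has its mid-thickness 1.25 mm above this point. z up.
- axle_end (a point): Centre of the axle's upper end, 13 mm above the washer face, 70 mm above the bench. z up.
- rest: Fixed wooden block, 55 x 62 x 34 mm tall, on which the pliers lie, under the tool from about x = -40 to +15 mm of the pliers. Origin: centre of its underside.
- grease_tin: Bystander: closed blue grease tin, 60 mm across, 50 mm tall, upright. Origin: centre of its underside.
- bearing: Bystander: spare bearing lying flat, a steel ring 68 mm across, bore 40 mm, 18 mm tall. Origin: centre of its underside.
- paddle: Bystander: wooden glassworker's paddle lying flat, 270 mm long, blade 85 mm wide, 12 mm thick. Origin: where handle and blade meet, at the underside; x points along the blade.
Mind the look-alikes: they are no part of the job. Several things look just like the roller: the one meant starts farthest to the robot's right.

How it is judged:
On the way, in this order (a step that is already met when the one before it is completed fails the run):
1. the pliers, with the circlip, are gripped and lifted clear of the rest (height (world z) of ring_centre above 0.05 m and contact force between the fingers and pliers above 1 N), for 0.1 s.
2. the circlip is spread while it is over the end of the axle, not yet on it (value of joint spread above 0.135 rad and horizontal distance between ring_centre and axle_end below 0.012 m and z of ring_centre in the frame of axle_end above 0.001 m), for 0.1 s.
At the end, for the whole second after the job is handed in: Still gripped (over 3 N), handles at the stop (spread over 0.135 rad); circlip round the axle at the groove: centre within 4 mm of the axis, underside within 2 mm of the washer, level within 4 degrees, at rest, pressing under 20 N on the roller; pliers clear of the rest (value of joint spread above 0.135 rad and horizontal distance between ring_centre and washer_face below 0.004 m and z of ring_centre in the frame of washer_face between -0.001 and 0.00325 m and angle between ring_centre's own z axis and vertical below 0.07 rad and contact force between the fingers and pliers above 3 N and contact force between pliers and rest below 0.2 N and contact force between pliers and roller below 20 N and linear speed of pliers below 0.02 m/s); the arm keeps its last pose, push and grip.
It fails at once if the circlip or pliers were forced against the roller or axle with more than 30 N (contact force between pliers and roller above 30 N).
It fails at once if the grease tin was pushed more than 20 mm from its place (distance of grease_tin from where it was at the start of the episode above 0.02 m).
It fails at once if the spare bearing was pushed more than 20 mm from its place (distance of bearing from where it was at the start of the episode above 0.02 m).
It fails at once if the paddle was pushed more than 20 mm from its place (distance of paddle from where it was at the start of the episode above 0.02 m).
It also fails if it takes over 38 s, if anything falls off the work surface, if the arm or the gripper's body presses on something with over 40 N, if the wrist force passes 120 N, or if a joint passes its speed limit or range.

## Working session

There is one attempt and no reset: what is moved stays moved. The work goes in short steps, Python scripts to look and compute and a tool call to move; the robot and the scene stay as the last step left them, time stands still between calls to the robot, and variables do not carry over. Pictures are saved under pics/ and viewed, and the job is handed in when it is done.

Besides the shell and the picture viewer there is one more tool, called after ">>>" as name(argument=value, ...), one argument or row to a line, values as JSON. play_rows: Moves the arm, as the interface text tells. Its arguments: {"type":"object","properties":{"series":{"type":"array","items":{"type":"object","properties":{"fingers":{"type":"number"},"translation":{"type":"array","items":{"type":"number"}},"twist":{"type":"number"}}}}},"required":["series"]}

```bash
ls; mkdir -p pics; cat > h.py <<'E'
import numpy as np,cv2
from bench import manip
def snap(n,f):
    s=manip.snapshot(n); s={k:(np.array(v) if k in('image','R','t') else v) for k,v in s.items()}
    cv2.imwrite('pics/'+f+'.png',s['image']); np.savez('pics/'+f+'.npz',**s); return s
def ld(f):
    d=np.load('pics/'+f+'.npz'); return {k:d[k] for k in d.files}
def ray(s,u,v):
    d=s['R'].T@np.array([(u-s['cx'])/s['fx'],(v-s['cy'])/s['fy'],1.]); return -s['R'].T@s['t'],d
def onz(s,u,v,z):
    c,d=ray(s,u,v); return c+d*(z-c[2])/d[2]
def proj(s,X):
    p=s['R']@np.array(X)+s['t']; return p[0]/p[2]*s['fx']+s['cx'],p[1]/p[2]*s['fy']+s['cy']
E
python3 - <<'E'
from h import *
for n in('scene','side','wrist'):
    s=snap(n,n+'0'); print(n,s['fx'],-s['R'].T@s['t'],s['R'].round(2).tolist())
print(manip.read_state())
E
```

```text
pics
scene 602.7839386274219 [1.350325   0.09279158 1.08943506] [[-0.02, 1.0, -0.01], [0.81, 0.01, -0.59], [-0.59, -0.02, -0.81]]
side 514.9747787954566 [0.22495128 0.7704266  0.96150118] [[-0.87, -0.49, 0.01], [-0.37, 0.65, -0.67], [0.32, -0.59, -0.74]]
wrist 407.0668847022474 [ 0.2308885  -0.50522239  0.37307695] [[0.27, -0.96, -0.0], [-0.91, -0.26, 0.33], [-0.32, -0.09, -0.95]]
{'time_s': 0.15, 'joint_pos': array([-1.49681046e+00,  2.59213904e-01,  1.53585257e+00, -4.86358896e-07,
        1.34798414e+00, -2.02817958e-01]), 'dq': array([-4.70819414e-04, -1.60223531e-04, -3.13315514e-03,  1.28165704e-03,
        8.31945975e-05, -8.36443941e-04]), 'tau': array([ 1.70279858e-03, -4.46386027e+01, -2.90820086e+01, -3.40240413e-04,
        8.11530277e-03, -1.94567434e-05]), 'tcp_pos': array([ 0.15028752, -0.52864451,  0.23063666]), 'ee_rot': array([-1.32639244,  1.00354569, -1.00194409]), 'wrist_force': array([ 0.06254466,  0.02194733, -0.46847926]), 'ft_torque': array([ 0.04485883, -0.00548471, -0.03712039]), 'opening': 0.08536752374244704}
```

View pics/scene0.png

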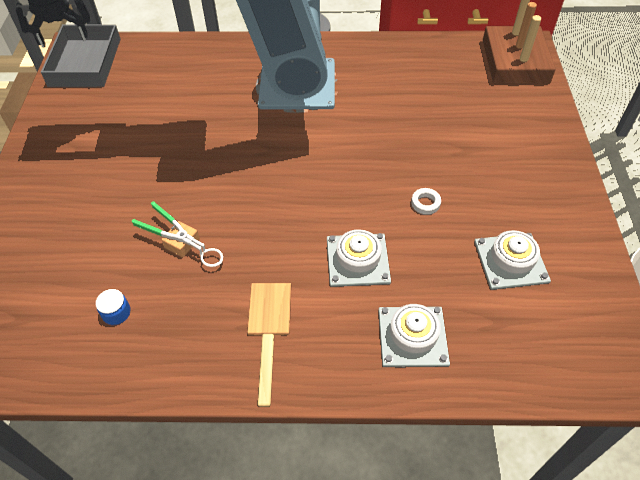

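View pics/side0.png

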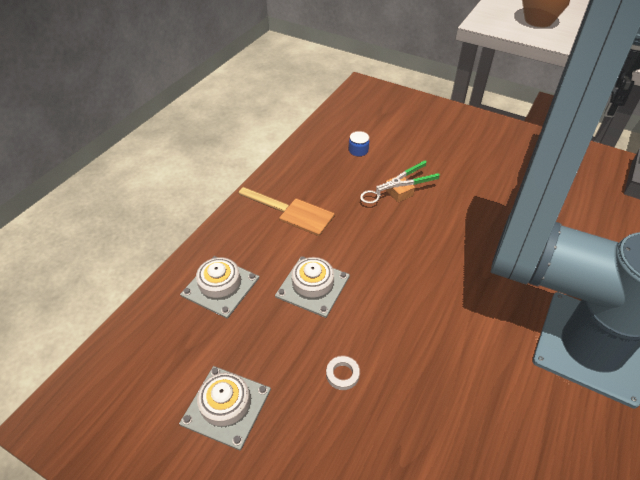

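View pics/wrist0.png

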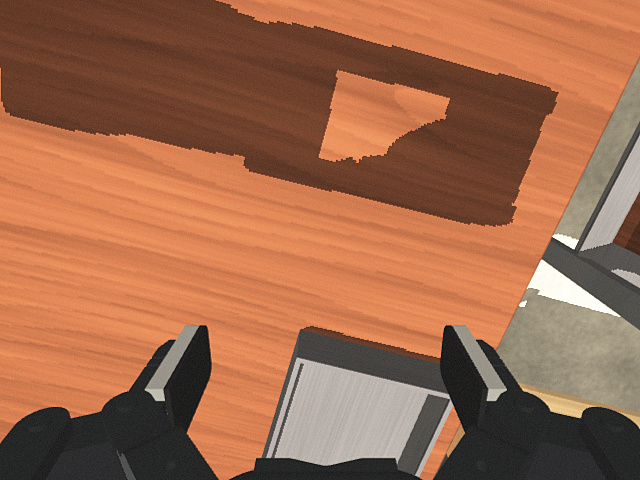

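The scene view shows three rollers, with axle ends near (359,243), (415,322) and (518,244). The pliers are at (133–223, 203–271) with the ring near (212,260). Next I'll measure these.

```bash
python3 - <<'E'
from h import *
a=ld('scene0');b=ld('side0')
for u,v in((359,241),(416,321),(518,243)): print('axle approx',onz(a,u,v,.07).round(4))
for n,s in(('scene',a),('side',b)):
    im=s['image'];h=cv2.cvtColor(im,cv2.COLOR_BGR2HSV)
    g=cv2.inRange(h,(45,90,60),(80,255,255))
    k,l,st,c=cv2.connectedComponentsWithStats(g)
    for i in range(1,k):
        if st[i,4]>30:
            ys,xs=np.where(l==i); P=np.array([onz(s,x,y,.041)[:2] for x,y in zip(xs,ys)])
            m=P.mean(0);U,S,V=np.linalg.svd(P-m);t=(P-m)@V[0]
            print(n,st[i],m.round(4),'dir',V[0].round(3),(m+V[0]*t.min()).round(4),(m+V[0]*t.max()).round(4))
    # crops
    for nm,X in(('pl',(.45,-.26,.04)),('ro',tuple(onz(a,359,241,.07)))):
        u,v=map(int,proj(s,X)); x0,y0=max(u-65,0),max(v-50,0)
        cv2.imwrite(f'pics/{n}_{nm}.png',cv2.resize(im[y0:y0+100,x0:x0+130],None,fx=6,fy=6,interpolation=cv2.INTER_CUBIC)); print(n,nm,x0,y0)
E
```

```text
axle approx [0.5948 0.1556 0.07  ]
axle approx [0.7845 0.2598 0.07  ]
axle approx [0.5977 0.4873 0.07  ]
scene [151 201  23  23 143] [ 0.4934 -0.2846] dir [0.69  0.724] [ 0.4654 -0.314 ] [ 0.5231 -0.2534]
scene [132 219  30  17 185] [ 0.5369 -0.3118] dir [0.433 0.901] [ 0.5195 -0.348 ] [ 0.5546 -0.275 ]
scene pl 110 147
scene ro 294 191
side [405 161  21  14 102] [ 0.5373 -0.3141] dir [0.366 0.931] [ 0.5227 -0.3512] [ 0.5516 -0.2779]
side [413 173  27  11 134] [ 0.4948 -0.2856] dir [0.646 0.763] [ 0.4683 -0.317 ] [ 0.5206 -0.2553]
side pl 373 139
side ro 246 218
```

View pics/scene_pl.png

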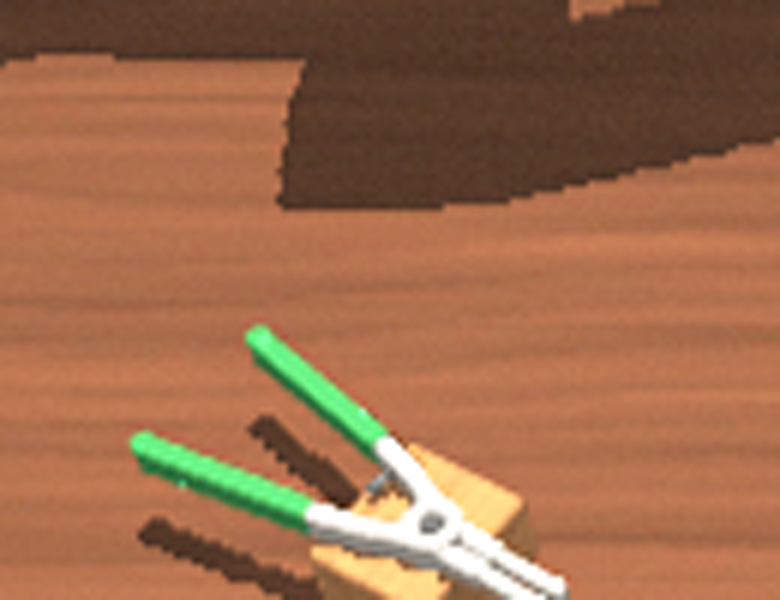

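View pics/side_pl.png

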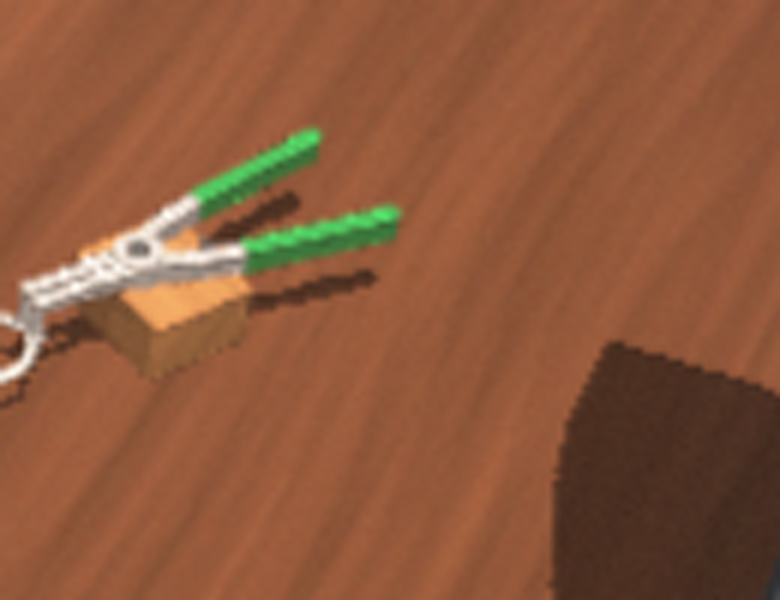

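View pics/scene_ro.png

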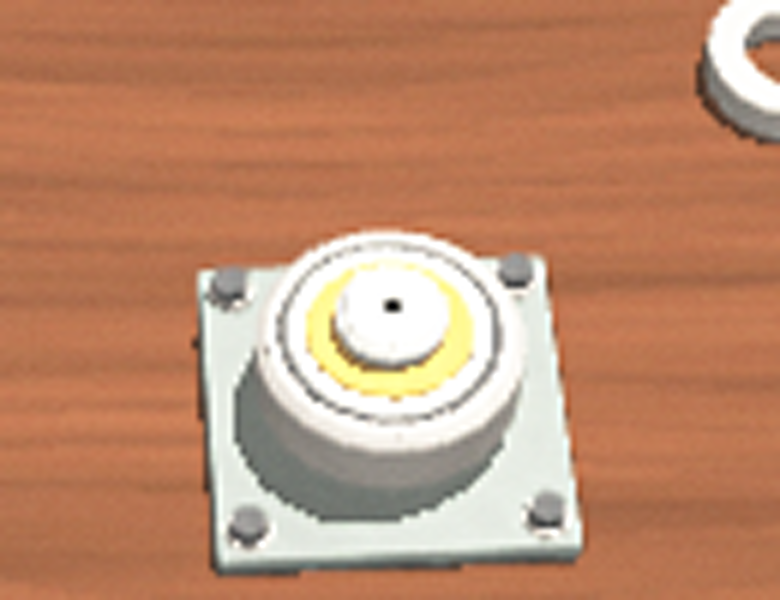

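View pics/side_ro.png

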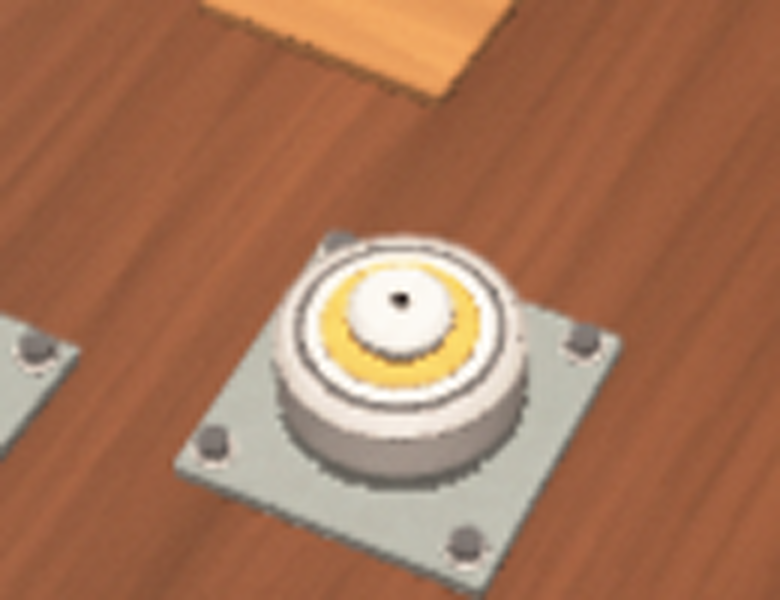

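```bash
python3 - <<'E'
from h import *
a=ld('scene0');b=ld('side0')
for s,(u,v) in((a,(359,241)),(b,(312,267))):
    g=cv2.cvtColor(s['image'],cv2.COLOR_BGR2GRAY).astype(float)[v-4:v+5,u-4:u+5]
    w=np.clip(g.max()-40-g,0,None); w[g>180]=0;yy,xx=np.mgrid[v-4:v+5,u-4:u+5]
    cu,cv_=(w*xx).sum()/w.sum(),(w*yy).sum()/w.sum(); print('hole',cu,cv_,onz(s,cu,cv_,.07).round(4))
for n,s in(('scene',a),('side',b)):
    h=cv2.cvtColor(s['image'],cv2.COLOR_BGR2HSV)
    u,v=map(int,proj(s,(.4+.0,-.16,.02))); 
    # yellow washer outer
    for z,lo,hi in((.057,(18,90,120),(32,255,255)),):
        m=cv2.inRange(h,lo,hi); uu,vv=map(int,proj(s,(.595,.155,.057)));m2=np.zeros_like(m);m2[vv-25:vv+25,uu-25:uu+25]=m[vv-25:vv+25,uu-25:uu+25]
        ys,xs=np.where(m2>0);P=np.array([onz(s,x,y,z)[:2] for x,y in zip(xs,ys)]).astype(np.float32)
        c,r=cv2.minEnclosingCircle(P);print(n,'washer',c,r)
    g=(215,265) if n=='scene' else (369,198)
    # ring: white low-saturation
    u,v=(212,260) if n=='scene' else (369,199)
    m=cv2.inRange(h,(0,0,120),(180,60,255));m2=np.zeros_like(m);m2[v-14:v+15,u-14:u+15]=m[v-14:v+15,u-14:u+15]
    cs,hi=cv2.findContours(m2,cv2.RETR_CCOMP,cv2.CHAIN_APPROX_NONE)
    for c,hh in zip(cs,hi[0]):
        if len(c)>15:
            P=np.array([onz(s,x,y,.0228)[:2] for x,y in c[:,0]]).astype(np.float32); print(n,'ring',hh[3],cv2.minEnclosingCircle(P),cv2.fitEllipse(P))
    cv2.imwrite(f'pics/{n}_ring.png',cv2.resize(s['image'][v-40:v+40,u-50:u+50],None,fx=7,fy=7,interpolation=cv2.INTER_CUBIC))
E
```

```text
hole 358.9675 241.53125 [0.5962 0.1555 0.07  ]
hole 312.2094395280236 267.42772861356934 [0.5956 0.1533 0.07  ]
scene washer (0.5973336100578308, 0.15481439232826233) 0.029652900993824005
scene ring -1 ((0.5995861291885376, -0.1691938042640686), 0.03515801578760147) ((0.602243185043335, -0.16518576443195343), (0.042656414210796356, 0.06455278396606445), 138.9312744140625)
scene ring 0 ((0.6030721664428711, -0.1628785878419876), 0.022616686299443245) ((0.6044758558273315, -0.16247881948947906), (0.036896735429763794, 0.042629897594451904), 155.93516540527344)
side washer (0.5951784253120422, 0.1545049101114273) 0.02978787198662758
side ring -1 ((0.6047688722610474, -0.18121859431266785), 0.04319634661078453) ((0.6022104024887085, -0.17344115674495697), (0.042125239968299866, 0.08032375574111938), 167.7457275390625)
side ring 0 ((0.6043970584869385, -0.16398465633392334), 0.022600188851356506) ((0.6043521761894226, -0.16373249888420105), (0.03881478309631348, 0.043179791420698166), 159.2594757080078)
```

View pics/scene_ring.png

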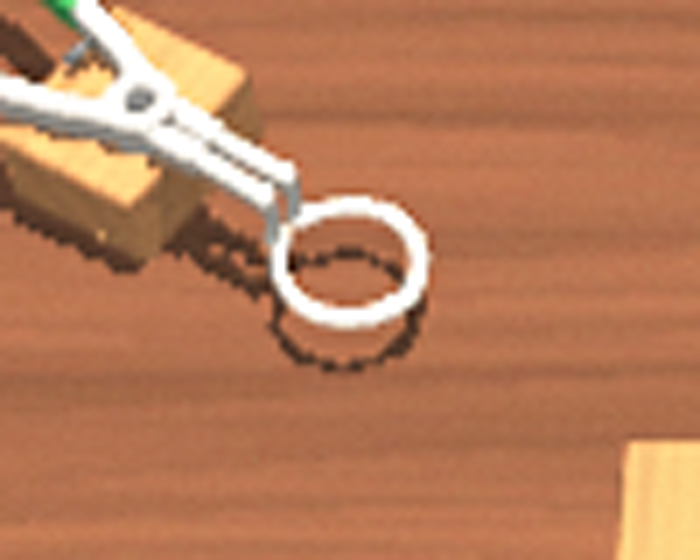

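View pics/side_ring.png

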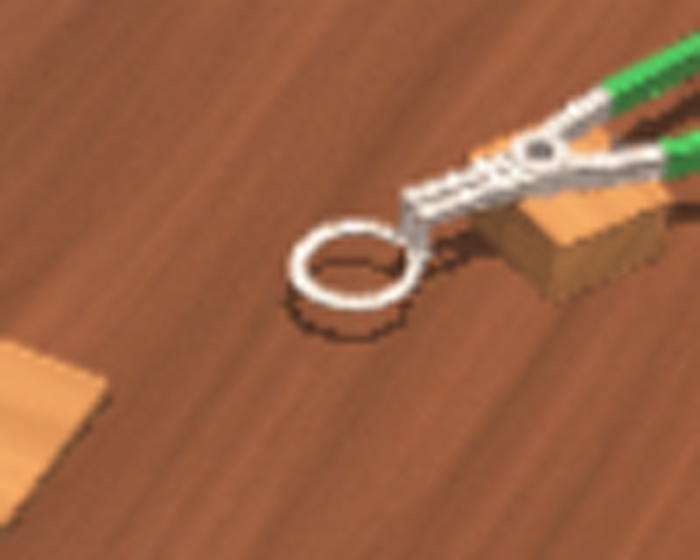

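```bash
cat >> h.py <<'E'
from scipy.spatial.transform import Rotation as Ro
def tool():
    s=manip.read_state(); R=Ro.from_rotvec(s['ee_rot']).as_matrix(); return s,R
E
python3 - <<'E'
from h import *
s,R=tool(); print(R.round(3)); w=ld('wrist0'); c=-w['R'].T@w['t']; print('cam in tool',R.T@(c-s['tcp_pos']))
yaw=np.radians(57); 
for sg in(1,-1):
    X=sg*np.array([-np.sin(yaw),np.cos(yaw),0]); v=R.T@X; print(sg,np.degrees(np.arctan2(-v[2],v[0])))
tgt=np.array([.5205,-.2915,.19]); print('mm',(R.T@(tgt-s['tcp_pos'])*1000).round(1))
E
```

```text
[[ 0.273 -0.     0.962]
 [-0.962  0.001  0.273]
 [-0.001 -1.     0.   ]]
cam in tool [-0.0007071  -0.14241481  0.08397542]
1 138.85966764076727
-1 -41.14033235923274
mm [-126.9   40.9  420.9]
```

>>> play_rows(
  series=[
    {"fingers":1,"translation":[-14,4,46],"twist":-8},
    {"fingers":1,"translation":[-28,8,92],"twist":-16},
    {"fingers":1,"translation":[-42,12,138],"twist":-24},
    {"fingers":1,"translation":[-56,16,184],"twist":-32},
    {"fingers":1,"translation":[-70,20,230],"twist":-41},
  ],
)

```text
time_s: 0.65
tcp_pos: [0.3537, -0.3975, 0.211]
ee_rot: [-1.522, 0.455, -0.454]
wrist_force: [-0.1, -0.9, -0.5]
opening: 0.0854
```

```bash
cat > go.py <<'E'
import sys
from h import *
t=np.array(list(map(float,sys.argv[1:4])));yaw=np.radians(float(sys.argv[4]))
s,R=tool();v=R.T@np.array([np.sin(yaw),-np.cos(yaw),0])
print(s['tcp_pos'].round(4),R.round(3).tolist(),s['wrist_force'].round(1),s['opening'],s['time_s']);print('mm',(R.T@(t-s['tcp_pos'])*1000).round(1),'twist',np.degrees(np.arctan2(-v[2],v[0])).round(2))
E
python3 go.py .5205 -.2915 .19 57
```

```text
[ 0.3537 -0.3975  0.211 ] [[0.836, -0.0, 0.548], [-0.548, 0.0, 0.836], [-0.0, -1.0, 0.0]] [-0.1 -0.9 -0.5] 0.08543530741051636 0.65
mm [ 81.4  21.  180.1] twist -0.24
```

>>> play_rows(
  series=[
    {"fingers":1,"translation":[20,5,42],"twist":0},
    {"fingers":1,"translation":[40,10,84],"twist":0},
    {"fingers":1,"translation":[60,15,130],"twist":0},
    {"fingers":1,"translation":[81,21,175],"twist":0},
    {"fingers":1,"translation":[81,21,175],"twist":0},
  ],
)

```text
time_s: 1.15
tcp_pos: [0.5205, -0.2933, 0.1889]
ee_rot: [-1.52, 0.454, -0.454]
wrist_force: [-0.5, -0.7, -0.4]
opening: 0.0851
```

```bash
python3 go.py .5205 -.2915 .19 57; python3 -c "
from h import *
snap('wrist','w1')"
```

```text
[ 0.5205 -0.2933  0.1889] [[0.837, 0.0, 0.548], [-0.548, 0.003, 0.837], [-0.001, -1.0, 0.003]] [-0.5 -0.7 -0.4] 0.08511094531808773 1.15
mm [-1.  -1.1  1.5] twist -0.21
```

View pics/w1.png

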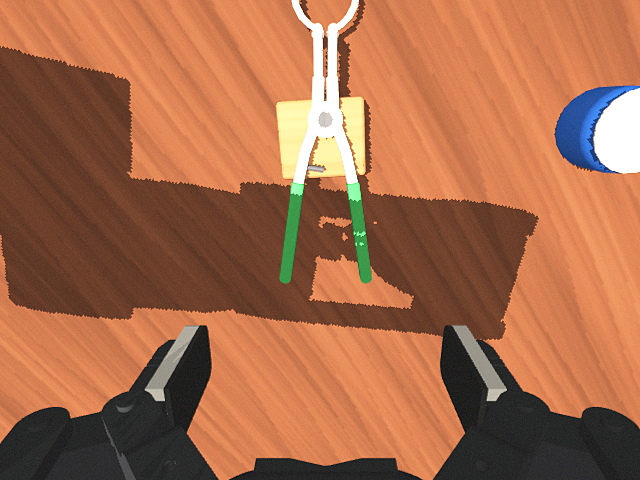

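The wrist view shows the pliers upright in the frame: pivot (325,120), grip ends (285,280) and (366,280), jaw tips about (324,30).

```bash
python3 - <<'E'
from h import *
s=ld('w1');_,R=tool()
h=cv2.cvtColor(s['image'],cv2.COLOR_BGR2HSV)
g=cv2.inRange(h,(45,80,40),(85,255,255));g[300:]=0
g=cv2.morphologyEx(g,cv2.MORPH_CLOSE,np.ones((7,7)))
k,l,st,c=cv2.connectedComponentsWithStats(g);M=[]
for i in range(1,k):
    if st[i,4]>300:
        cnt,_=cv2.findContours((l==i).astype(np.uint8),cv2.RETR_EXTERNAL,cv2.CHAIN_APPROX_NONE)
        P=np.array([onz(s,x,y,.045)[:2] for x,y in cnt[0][:,0]]).astype(np.float32)
        r=cv2.minAreaRect(P);b=cv2.boxPoints(r);e=sorted([(b[j]+b[(j+1)%4])/2 for j in range(4)],key=lambda p:-np.linalg.norm(p-np.array(r[0])))[:2]
        e=sorted(e,key=lambda p:p[1]);d=e[1]-e[0];M.append((np.array(r[0]),e));print(st[i],np.array(r[0]).round(4),np.array(r[1]).round(4),np.degrees(np.arctan2(d[1],d[0])))
m=(M[0][0]+M[1][0])/2
piv=onz(s,325,120,.046)[:2];print('mid grips',m,'piv',piv,'sep',np.linalg.norm(M[0][0]-M[1][0]))
d=piv-m;print('yaw mid->piv',np.degrees(np.arctan2(d[1],d[0])),np.linalg.norm(d))
tip=onz(s,324.5,35,.046)[:2];d=tip-m;print('yaw tip',np.degrees(np.arctan2(d[1],d[0])),np.linalg.norm(d),tip)
print('tool z yaw',np.degrees(np.arctan2(R[1,2],R[0,2])))
E
```

```text
[ 279  182   26  102 1259] [ 0.4948 -0.2841] [0.0797 0.0094] 48.016552
[ 347  182   25  101 1241] [ 0.537  -0.3121] [0.0777 0.0093] 65.73585
mid grips [ 0.51590437 -0.29810911] piv [ 0.56017157 -0.23045773] sep 0.050656461188597485
yaw mid->piv 56.80155329199332 0.08084736032162786
yaw tip 56.90758619108832 0.13213023215834507 [ 0.58804629 -0.18741159]
tool z yaw 56.74228452669747
```

>>> play_rows(
  series=[
    {"fingers":1,"translation":[-1,45,0],"twist":0},
    {"fingers":1,"translation":[-1,90,0],"twist":0},
    {"fingers":1,"translation":[-1,135,0],"twist":0},
    {"fingers":1,"translation":[-1,170,0],"twist":0},
    {"fingers":1,"translation":[-1,172,0],"twist":0},
  ],
)

```text
time_s: 1.7
tcp_pos: [0.5115, -0.2955, 0.0135]
ee_rot: [-1.518, 0.467, -0.452]
wrist_force: [0.2, 0.3, 0.1]
opening: 0.0858
```

```bash
python3 go.py .5196 -.2925 .016 56.85; python3 -c "
from h import *
snap('wrist','w2')"
```

```text
[ 0.5115 -0.2955  0.0135] [[0.833, -0.008, 0.554], [-0.554, 0.007, 0.833], [-0.01, -1.0, 0.001]] [0.2 0.3 0.1] 0.08580946994563966 1.7
mm [ 5.1 -2.6  6.9] twist -0.47
```

View pics/w2.png

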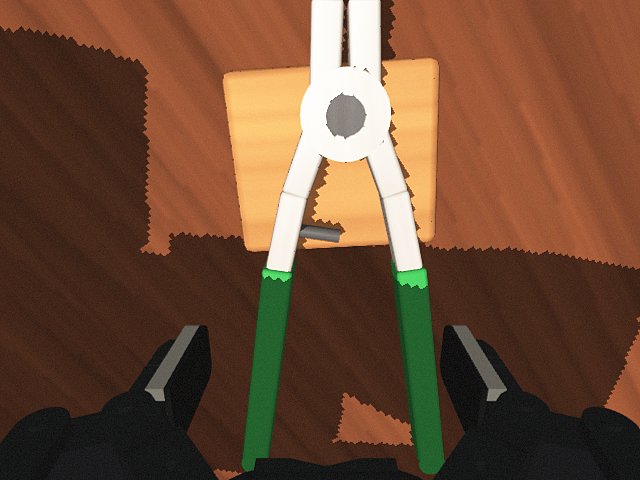

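The fingers straddle the grips, but the arm hasn't settled: the lateral offset is about 9 mm. I'll hold the pose and correct.

>>> play_rows(
  series=[
    {"fingers":1,"translation":[0,0,0],"twist":0},
    {"fingers":1,"translation":[0,0,0],"twist":0},
  ],
)

```text
time_s: 1.95
tcp_pos: [0.5171, -0.2989, 0.0209]
ee_rot: [-1.524, 0.456, -0.462]
wrist_force: [0.0, 0.4, -0.4]
opening: 0.0851
```

```bash
python3 go.py .5196 -.2925 .016 56.85; python3 -c "
from h import *
snap('wrist','w3')"
```

```text
[ 0.5171 -0.2989  0.0209] [[0.833, 0.003, 0.553], [-0.553, -0.003, 0.833], [0.004, -1.0, -0.001]] [ 0.   0.4 -0.4] 0.0851481392349789 1.95
mm [-1.4  4.9  6.7] twist -0.42
```

View pics/w3.png

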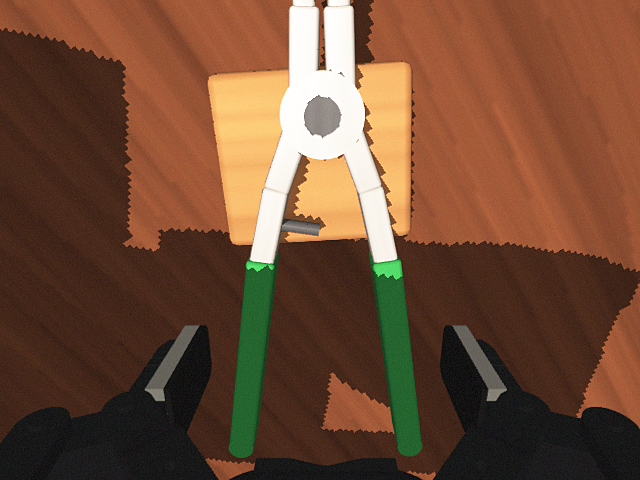

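>>> play_rows(
  series=[
    {"fingers":1,"translation":[0,0,0],"twist":0},
    {"fingers":1,"translation":[0,0,0],"twist":0},
    {"fingers":1,"translation":[0,0,0],"twist":0},
    {"fingers":1,"translation":[0,0,0],"twist":0},
    {"fingers":1,"translation":[0,0,0],"twist":0},
  ],
)

```text
time_s: 2.5
tcp_pos: [0.5158, -0.2972, 0.0183]
ee_rot: [-1.522, 0.459, -0.459]
wrist_force: [0.5, -0.2, -0.1]
opening: 0.0854
```

```bash
python3 go.py .5196 -.2925 .016 56.85; python3 -c "
from h import *
print(manip.read_state()['dq'].round(3))"
```

```text
[ 0.5158 -0.2972  0.0183] [[0.833, -0.0, 0.553], [-0.553, 0.0, 0.833], [-0.0, -1.0, 0.0]] [ 0.5 -0.2 -0.1] 0.08542561352050823 2.5
mm [0.6 2.3 6. ] twist -0.39
[-0.001  0.002  0.002  0.    -0.002  0.001]
```

>>> play_rows(
  series=[
    {"fingers":1,"translation":[0.3,1,3],"twist":-0.2},
    {"fingers":1,"translation":[0.6,2,6],"twist":-0.4},
    {"fingers":1,"translation":[0.6,2,6],"twist":-0.4},
    {"fingers":1,"translation":[0.6,2,6],"twist":-0.4},
    {"fingers":1,"translation":[0.6,2,6],"twist":-0.4},
  ],
)

```text
time_s: 3.0
tcp_pos: [0.5197, -0.2925, 0.0163]
ee_rot: [-1.523, 0.453, -0.453]
wrist_force: [-0.4, -0.2, -0.6]
opening: 0.0853
```

```bash
python3 go.py .5196 -.2925 .016 56.85; python3 -c "
from h import *
snap('wrist','w4')"
```

```text
[ 0.5197 -0.2925  0.0163] [[0.837, -0.0, 0.547], [-0.547, 0.0, 0.837], [-0.0, -1.0, -0.0]] [-0.4 -0.2 -0.6] 0.08532844469045249 3.0
mm [-0.1  0.3 -0. ] twist 0.01
```

View pics/w4.png

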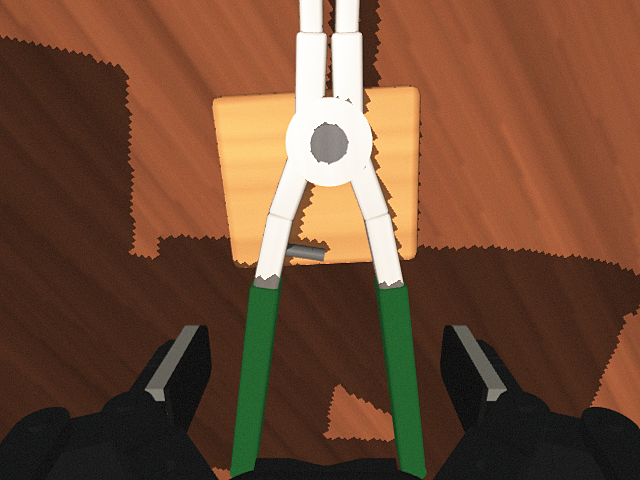

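Centred: pivot at u=329, finger midpoint about 326. Next I'll close gently onto the grips.

>>> play_rows(
  series=[
    {"fingers":0.85,"translation":[0,0,0],"twist":0},
    {"fingers":0.75,"translation":[0,0,0],"twist":0},
    {"fingers":0.7,"translation":[0,0,0],"twist":0},
    {"fingers":0.67,"translation":[0,0,0],"twist":0},
    {"fingers":0.67,"translation":[0,0,0],"twist":0},
  ],
)

```text
time_s: 3.55
tcp_pos: [0.5195, -0.2927, 0.0165]
ee_rot: [-1.523, 0.453, -0.453]
wrist_force: [-1.6, -0.0, 1.7]
opening: 0.0573
```

```bash
python3 go.py .5196 -.2925 .016 56.85; python3 -c "
from h import *
snap('wrist','w5')"
```

```text
[ 0.5195 -0.2927  0.0165] [[0.837, -0.0, 0.547], [-0.547, -0.0, 0.837], [0.0, -1.0, -0.0]] [-1.6 -0.   1.7] 0.0572831547905643 3.55
mm [-0.1  0.5  0.2] twist 0.01
```

View pics/w5.png

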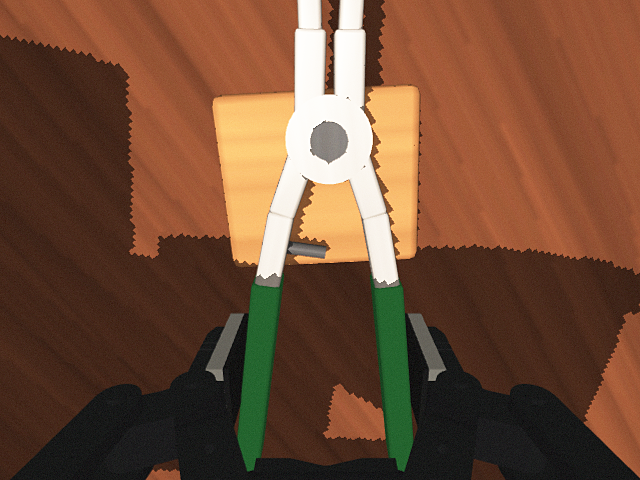

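Contact made at 57 mm. Now I'll squeeze in steps, raising the TCP slightly to offset the pads' forward swing.

>>> play_rows(
  series=[
    {"fingers":0.62,"translation":[0,-0.6,0],"twist":0},
    {"fingers":0.57,"translation":[0,-1.3,0],"twist":0},
    {"fingers":0.52,"translation":[0,-2,0],"twist":0},
    {"fingers":0.52,"translation":[0,-2,0],"twist":0},
  ],
)

```text
time_s: 4.0
tcp_pos: [0.5197, -0.2926, 0.0185]
ee_rot: [-1.523, 0.453, -0.453]
wrist_force: [-2.5, -0.9, 1.8]
opening: 0.0445
```

```bash
python3 go.py .5196 -.2925 .020 56.85; python3 -c "
from h import *
snap('wrist','w6')"
```

```text
[ 0.5197 -0.2926  0.0185] [[0.837, 0.0, 0.547], [-0.547, -0.0, 0.837], [0.0, -1.0, -0.0]] [-2.5 -0.9  1.8] 0.044461285505549064 4.0
mm [-0.1 -1.5  0.1] twist 0.01
```

View pics/w6.png

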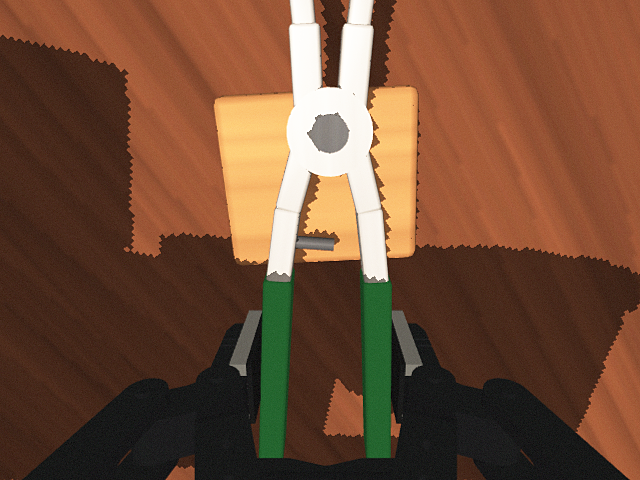

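>>> play_rows(
  series=[
    {"fingers":0.47,"translation":[0,-1,0],"twist":0},
    {"fingers":0.42,"translation":[0,-1.7,0],"twist":0},
    {"fingers":0.38,"translation":[0,-2.2,0],"twist":0},
    {"fingers":0.36,"translation":[0,-2.2,0],"twist":0},
    {"fingers":0.36,"translation":[0,-2.2,0],"twist":0},
  ],
)

```text
time_s: 4.55
tcp_pos: [0.5196, -0.2923, 0.0205]
ee_rot: [-1.523, 0.453, -0.453]
wrist_force: [-2.1, 1.1, 3.3]
opening: 0.032
```

```bash
python3 go.py .5196 -.2925 .020 56.85; python3 -c "
from h import *
snap('wrist','w7');snap('scene','s7')"
```

```text
[ 0.5196 -0.2923  0.0205] [[0.837, -0.0, 0.547], [-0.547, 0.0, 0.837], [-0.0, -1.0, 0.0]] [-2.1  1.1  3.3] 0.03199419328269665 4.55
mm [ 0.1  0.5 -0.1] twist 0.01
```

View pics/w7.png

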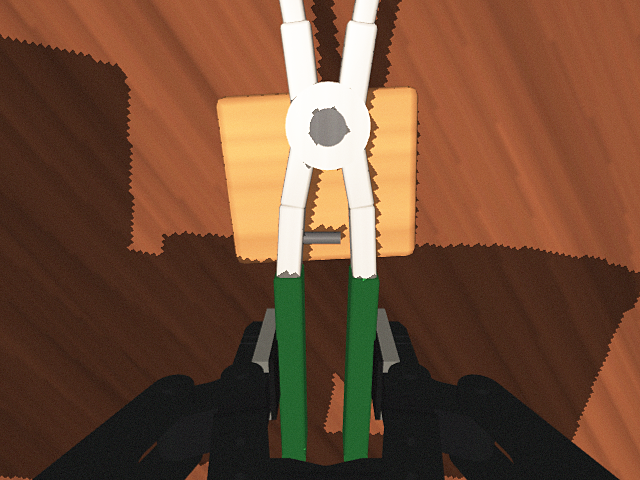

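Grips are parallel, so the handles are at the stop. I'll firm up the grip and lift slowly.

>>> play_rows(
  series=[
    {"fingers":0.33,"translation":[0,-0.5,0],"twist":0},
    {"fingers":0.32,"translation":[0,-1,0],"twist":0},
    {"fingers":0.32,"translation":[0,-3,0],"twist":0},
    {"fingers":0.32,"translation":[0,-6,0],"twist":0},
    {"fingers":0.32,"translation":[0,-10,0],"twist":0},
  ],
)

```text
time_s: 5.15
tcp_pos: [0.5195, -0.2925, 0.0304]
ee_rot: [-1.523, 0.454, -0.453]
wrist_force: [0.3, 0.2, -1.8]
opening: 0.0302
```

>>> play_rows(
  series=[
    {"fingers":0.32,"translation":[0,-8,0],"twist":0},
    {"fingers":0.32,"translation":[0,-20,0],"twist":0},
    {"fingers":0.32,"translation":[0,-32,0],"twist":0},
    {"fingers":0.32,"translation":[0,-44,0],"twist":0},
    {"fingers":0.32,"translation":[0,-54,0],"twist":0},
  ],
)

```text
time_s: 5.65
tcp_pos: [0.52, -0.2929, 0.0863]
ee_rot: [-1.524, 0.452, -0.454]
wrist_force: [0.2, -1.0, -2.5]
opening: 0.0303
```

>>> play_rows(
  series=[
    {"fingers":0.32,"translation":[0,-8,0],"twist":0},
    {"fingers":0.32,"translation":[0,-12,0],"twist":0},
    {"fingers":0.32,"translation":[0,-12,0],"twist":0},
    {"fingers":0.32,"translation":[0,-12,0],"twist":0},
    {"fingers":0.32,"translation":[0,-12,0],"twist":0},
  ],
)

```text
time_s: 6.15
tcp_pos: [0.5193, -0.2923, 0.0958]
ee_rot: [-1.522, 0.454, -0.452]
wrist_force: [-0.6, -0.3, -2.8]
opening: 0.0298
```

```bash
python3 go.py .5196 -.2925 .020 56.85; python3 - <<'E'
from h import *
snap('wrist','w8');a=snap('scene','s8');b=snap('side','d8')
for n,s in(('s8',a),('d8',b)):
    u,v=map(int,proj(s,(.57,-.22,.11)));cv2.imwrite(f'pics/{n}c.png',cv2.resize(s['image'][max(v-55,0):v+55,max(u-60,0):u+60],None,fx=5,fy=5,interpolation=cv2.INTER_CUBIC));print(u-60,v-55)
E
```

```text
[ 0.5193 -0.2923  0.0958] [[0.837, -0.001, 0.547], [-0.547, 0.001, 0.837], [-0.001, -1.0, 0.0]] [-0.6 -0.3 -2.8] 0.02983082927617599 6.15
mm [ 0.5 75.8 -0. ] twist 0.0
119 164
333 108
```

View pics/w8.png

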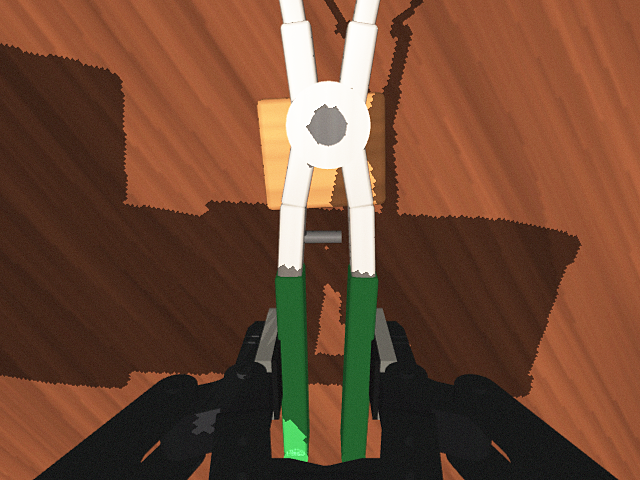

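View pics/s8c.png

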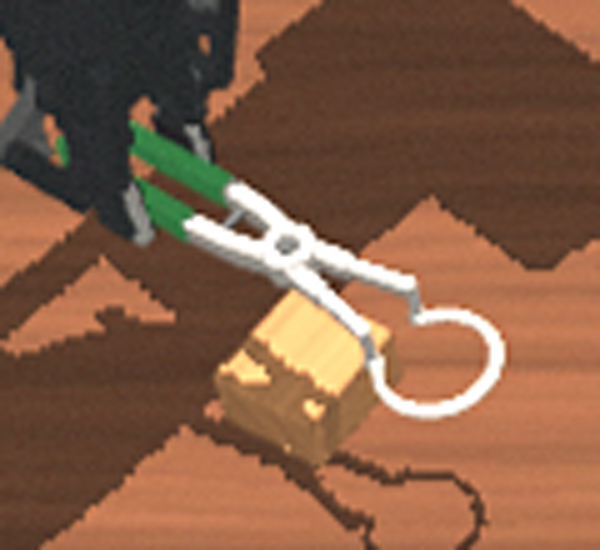

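View pics/d8c.png

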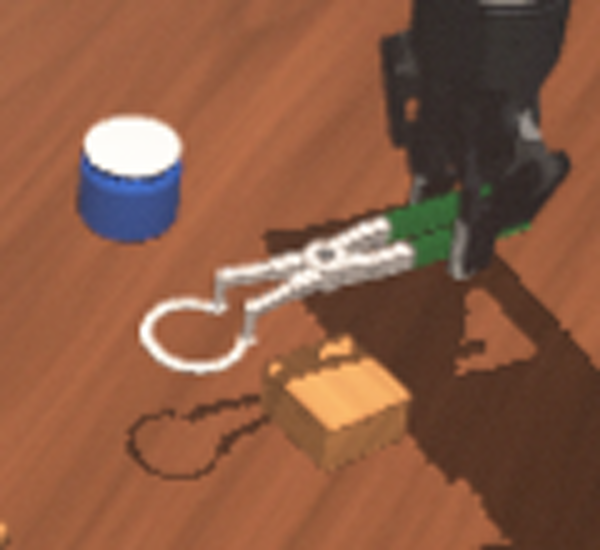

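Lifted cleanly with the circlip spread. Both outside views show the tool roughly level. Next: move over the axle smoothly, keeping the height.

>>> play_rows(
  series=[
    {"fingers":0.32,"translation":[-4,0,6],"twist":0},
    {"fingers":0.32,"translation":[-12,0,17],"twist":0},
    {"fingers":0.32,"translation":[-24,0,34],"twist":0},
    {"fingers":0.32,"translation":[-38,0,55],"twist":0},
    {"fingers":0.32,"translation":[-52,0,76],"twist":0},
  ],
)

```text
time_s: 6.8
tcp_pos: [0.5171, -0.1979, 0.0965]
ee_rot: [-1.522, 0.453, -0.453]
wrist_force: [-0.3, -0.6, -2.2]
opening: 0.0302
```

>>> play_rows(
  series=[
    {"fingers":0.32,"translation":[-14,0,20],"twist":0},
    {"fingers":0.32,"translation":[-28,0,40],"twist":0},
    {"fingers":0.32,"translation":[-42,0,60],"twist":0},
    {"fingers":0.32,"translation":[-56,0,80],"twist":0},
    {"fingers":0.32,"translation":[-70,0,100],"twist":0},
  ],
)

```text
time_s: 7.3
tcp_pos: [0.5128, -0.0757, 0.0966]
ee_rot: [-1.523, 0.453, -0.452]
wrist_force: [-0.3, 0.3, -1.5]
opening: 0.03
```

```bash
python3 go.py .511 .025 .096 56.85
```

```text
[ 0.5128 -0.0757  0.0966] [[0.838, -0.0, 0.546], [-0.546, 0.001, 0.838], [-0.001, -1.0, 0.0]] [-0.3  0.3 -1.5] 0.030027438956355262 7.3
mm [-56.4   0.7  83.4] twist 0.06
```

>>> play_rows(
  series=[
    {"fingers":0.32,"translation":[-14,0,20],"twist":0},
    {"fingers":0.32,"translation":[-27,0,40],"twist":0},
    {"fingers":0.32,"translation":[-38,0,57],"twist":0},
    {"fingers":0.32,"translation":[-46,0,69],"twist":0},
    {"fingers":0.32,"translation":[-51,0,76],"twist":0},
  ],
)

```text
time_s: 7.8
tcp_pos: [0.5118, 0.0151, 0.0966]
ee_rot: [-1.523, 0.452, -0.451]
wrist_force: [-0.1, -0.6, -1.9]
opening: 0.0294
```

>>> play_rows(
  series=[
    {"fingers":0.32,"translation":[-2,0,3],"twist":0},
    {"fingers":0.32,"translation":[-2,0,3],"twist":0},
    {"fingers":0.32,"translation":[-2,0,3],"twist":0},
    {"fingers":0.32,"translation":[-2,0,3],"twist":0},
    {"fingers":0.32,"translation":[-2,0,3],"twist":0},
  ],
)

```text
time_s: 8.3
tcp_pos: [0.5126, 0.016, 0.0964]
ee_rot: [-1.523, 0.454, -0.454]
wrist_force: [0.1, -0.2, -1.5]
opening: 0.0297
```

```bash
python3 go.py .511 .025 .096 56.85; python3 - <<'E'
from h import *
snap('wrist','w9');a=snap('scene','s9');b=snap('side','d9')
for n,s in(('s9',a),('d9',b)):
    u,v=map(int,proj(s,(.58,.13,.08)));cv2.imwrite(f'pics/{n}c.png',cv2.resize(s['image'][max(v-50,0):v+50,max(u-55,0):u+55],None,fx=6,fy=6,interpolation=cv2.INTER_CUBIC));print(u-55,v-50)
E
```

```text
[0.5126 0.016  0.0964] [[0.837, -0.0, 0.548], [-0.548, -0.0, 0.837], [-0.0, -1.0, -0.0]] [ 0.1 -0.2 -1.5] 0.029697479091931125 8.3
mm [-6.3  0.4  6.7] twist -0.06
291 182
268 210
```

View pics/w9.png

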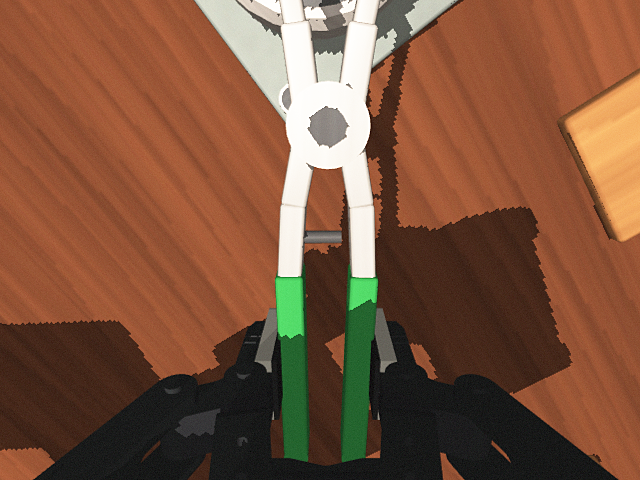

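View pics/s9c.png

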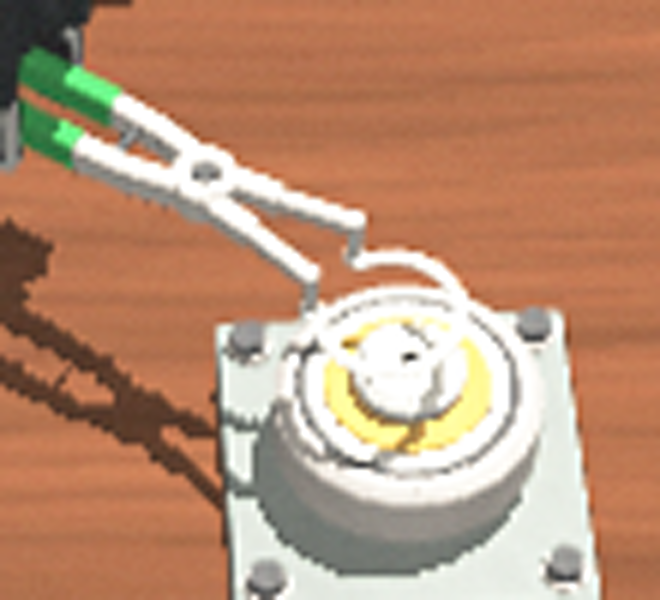

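View pics/d9c.png

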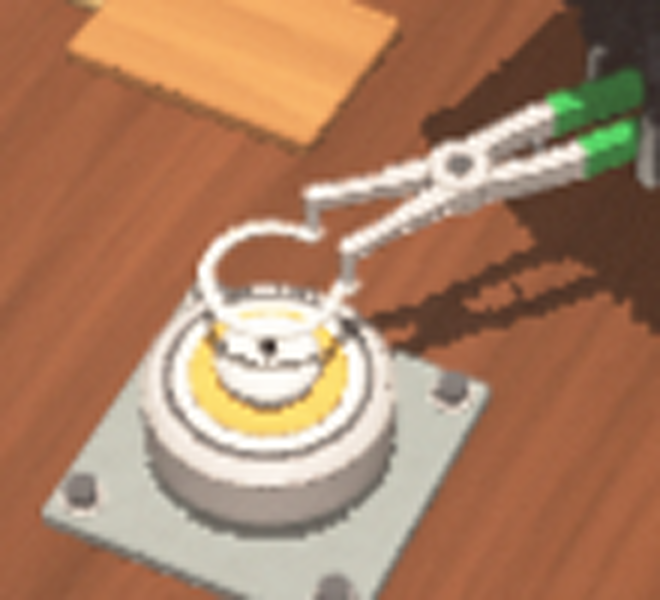

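```bash
cat > ring.py <<'E'
from h import *
from scipy.optimize import least_squares
def tri(a,b,pa,pb):
    A=[];y=[]
    for s,(u,v) in((a,pa),(b,pb)):
        c,d=ray(s,u,v);d=d/np.linalg.norm(d);M=np.eye(3)-np.outer(d,d);A.append(M);y.append(M@c)
    X=np.linalg.lstsq(np.vstack(A),np.hstack(y),rcond=None)[0];return X
def ringpix(s,c0,rin,rout,yaw,gap):
    h=cv2.cvtColor(s['image'],cv2.COLOR_BGR2HSV);m=cv2.inRange(h,(0,0,140),(180,70,255));ys,xs=np.where(m>0)
    o=[]
    for x,y in zip(xs,ys):
        p=onz(s,x,y,c0[2])-c0;r=np.hypot(p[0],p[1]);an=np.degrees(np.arctan2(p[1],p[0]))-yaw
        an=(an+180)%360-180
        if rin<r<rout and abs(an)<gap:o.append((x,y))
    return np.array(o)
def fit(a,b,c0,yaw,gap=120,band=.009,R0=.0238):
    pa=ringpix(a,c0,R0-band,R0+band,yaw,gap);pb=ringpix(b,c0,R0-band,R0+band,yaw,gap)
    # plane with height at centre and slopes; both views' points on one circle
    ex=np.array([np.cos(np.radians(yaw)),np.sin(np.radians(yaw))])
    def res(q):
        x,y,z,R,t=q;out=[]
        for s,P in((a,pa),(b,pb)):
            n=np.array([-np.sin(t)*ex[0],-np.sin(t)*ex[1],np.cos(t)]);C=np.array([x,y,z])
            for u,v in P:
                c,d=ray(s,u,v);X=c+d*(n@(C-c))/(n@d);out.append(np.linalg.norm(X-C)-R)
        return np.array(out)*1000
    r=least_squares(lambda q:np.r_[res(np.r_[q,0])],[*c0,R0],loss='soft_l1')
    r2=least_squares(res,[*r.x,0],loss='soft_l1')
    return pa.shape,pb.shape,r.x.round(4),np.sqrt(np.mean(r.fun**2)).round(2),r2.x.round(4),np.sqrt(np.mean(r2.fun**2)).round(2)
E
python3 - <<'E'
from ring import *
print('rest',fit(ld('scene0'),ld('side0'),np.array([.604,-.163,.0228]),56.85,R0=.021))
e=np.array([.547,.837]);g=np.array([.5193,-.2923])
c=np.r_[g+.1545*e,.098]
for i in range(3):
    f=fit(ld('s8'),ld('d8'),c,56.85);print('lift',f);c=f[2][:3]
p=f[2][:2]-g;print('along',p@e,'lat',p@np.array([-e[1],e[0]]))
a,b=ld('s8'),ld('d8')
def pivot(s,X):
    u,v=map(int,np.round(proj(s,X)));g=cv2.cvtColor(s['image'],cv2.COLOR_BGR2GRAY)[v-5:v+6,u-5:u+6].astype(float)
    return u,v,g
for n,s in(('s0',ld('scene0')),('d0',ld('side0')),('s8',a),('d8',b)):
    X=(.5602,-.2305,.045) if n[1]=='0' else (*(g+.0785*e),.119)
    u,v,gg=pivot(s,X);yy,xx=np.mgrid[v-5:v+6,u-5:u+6];w=np.clip(170-gg,0,None);
    print(n,u,v);print(gg.astype(int))
E
```

```text
rest ((110, 2), (58, 2), array([ 0.6055, -0.1614,  0.0234,  0.0213]), np.float64(2.13), array([ 0.6052, -0.1617,  0.0237,  0.021 , -0.1138]), np.float64(2.05))
lift ((131, 2), (74, 2), array([ 0.605 , -0.1625,  0.0994,  0.0252]), np.float64(2.11), array([ 0.6049, -0.1625,  0.0994,  0.0252, -0.0025]), np.float64(2.11))
lift ((131, 2), (73, 2), array([ 0.605 , -0.1625,  0.0994,  0.0252]), np.float64(2.1), array([ 0.605 , -0.1625,  0.0995,  0.0252, -0.0096]), np.float64(2.1))
lift ((131, 2), (73, 2), array([ 0.605 , -0.1625,  0.0994,  0.0252]), np.float64(2.1), array([ 0.605 , -0.1625,  0.0995,  0.0252, -0.0096]), np.float64(2.1))
along 0.1555205 lat -0.0007302999999999893
s0 181 234
[[104 113 125 227 255 254 255 250 208 214 218]
 [208 203 115 215 255 255 255 255 253 236 216]
 [222 219 201 255 255 254 255 255 255 255 238]
 [222 243 255 255 245 195 201 231 255 255 255]
 [232 254 255 254 177 143 142 149 227 255 255]
 [254 254 255 240 143 146 144 127 237 255 255]
 [255 254 255 254 134 113 141 232 255 255 245]
 [255 255 255 255 252 253 253 255 255 242 187]
 [211 227 249 255 255 255 255 250 
[... 994 characters left out ...]
 253 253 255 255 255 250 169]
 [166 243 255 255 255 255 251 242 216 167 148]
 [143 156 205 226 228 249 235 245 250 195 147]
 [111 128 141 139 147 229 255 255 255 255 237]]
d8 398 160
[[ 62  62  73  93  97  99 134 177 230 237 230]
 [ 61  89 150 182 174 176 231 239 234 229 165]
 [ 89 169 234 232 196 202 226 238 211 161 143]
 [161 232 240 171 129 129 145 231 241 190 171]
 [208 231 241 194 135 135 154 232 241 222 234]
 [182 202 234 240 192 191 236 241 238 234 231]
 [144 182 206 224 232 236 235 224 197 182 159]
 [207 248 238 223 161 170 164 154 146 153 155]
 [247 241 236 235 182 158 154 152 134 148 148]
 [235 229 173 150 151 159 140 138 134 148 130]
 [155 146 141 132 139 150 145 110  74  63  64]]
```

```bash
python3 - <<'E'
from ring import *
def cen(s,X):
    u,v=map(int,np.round(proj(s,X)));g=cv2.cvtColor(s['image'],cv2.COLOR_BGR2GRAY)[v-3:v+2,u-3:u+4].astype(float)
    yy,xx=np.mgrid[v-3:v+2,u-3:u+4];w=np.clip(215-g,0,90);w[:, -1]*=0;return (w*xx).sum()/w.sum(),(w*yy).sum()/w.sum()
e=np.array([.547,.837])
for A,B,X in(('scene0','side0',(.5602,-.2305,.045)),('s8','d8',(.5622,-.2266,.119))):
    a,b=ld(A),ld(B);pa,pb=cen(a,X),cen(b,X);T=tri(a,b,pa,pb);print(A,pa,pb,T.round(4),'reproj',np.round(proj(a,T),1),np.round(proj(b,T),1))
# wrist pivots lifted, tool frame
s=ld('w8');h=cv2.cvtColor(s['image'],cv2.COLOR_BGR2GRAY)
for z in(.118,.121,.124): print(z,onz(s,328,125.5,z))
for n in('w1','w4','w8','w9'):
    s=ld(n);print(n,-s['R'].T@s['t'])
s=ld('w4')
for z in(.043,.046): print('w4',onz(s,329,142,z))
for k in('scene0','side0'):
    s=ld(k);print(k,[np.round(onz(s,u,v,.07),4) for u,v in ([(358.97,241.53)] if k=='scene0' else [(312.2,267.43)])])
E
```

```text
scene0 (np.float64(181.3646080760095), np.float64(233.8646080760095)) (np.float64(395.60939597315434), np.float64(180.01744966442953)) [ 0.5612 -0.2294  0.0481] reproj [181.2 233.6] [395.4 180.2]
s8 (np.float64(175.92494481236204), np.float64(212.69757174392936)) (np.float64(397.62012987012986), np.float64(158.53733766233765)) [ 0.5628 -0.2259  0.1228] reproj [175.7 212.5] [397.4 158.7]
0.118 [ 0.56218258 -0.22646792  0.118     ]
0.121 [ 0.56225175 -0.22633659  0.121     ]
0.124 [ 0.56232093 -0.22620527  0.124     ]
w1 [ 0.56608128 -0.22258604  0.33156479]
w4 [ 0.56520198 -0.22133364  0.15875843]
w8 [ 0.56495749 -0.22119977  0.23834756]
w9 [0.55825118 0.08712122 0.23894564]
w4 [ 0.56047758 -0.23032827  0.043     ]
w4 [ 0.56060001 -0.23009517  0.046     ]
scene0 [array([0.5962, 0.1555, 0.07  ])]
side0 [array([0.5956, 0.1533, 0.07  ])]
```

Ring and pivot measurements agree: the ring is 155 mm ahead of the TCP, on the centre line, about 3 mm above TCP height, and level within about 1°. Next: centre it over the axle and come down to just above the end.

>>> play_rows(
  series=[
    {"fingers":0.32,"translation":[-3,0,3],"twist":0},
    {"fingers":0.32,"translation":[-6.2,0,6.6],"twist":0},
    {"fingers":0.32,"translation":[-6.2,6,6.6],"twist":0},
    {"fingers":0.32,"translation":[-6.2,13,6.6],"twist":0},
    {"fingers":0.32,"translation":[-6.2,19,6.6],"twist":0},
  ],
)

```text
time_s: 8.95
tcp_pos: [0.5106, 0.0257, 0.0767]
ee_rot: [-1.523, 0.454, -0.452]
wrist_force: [-0.8, 0.2, -1.7]
opening: 0.03
```

>>> play_rows(
  series=[
    {"fingers":0.32,"translation":[0,1,0],"twist":0},
    {"fingers":0.32,"translation":[0,1,0],"twist":0},
    {"fingers":0.32,"translation":[0,1,0],"twist":0},
    {"fingers":0.32,"translation":[0,1,0],"twist":0},
    {"fingers":0.32,"translation":[0,1,0],"twist":0},
  ],
)

```text
time_s: 9.45
tcp_pos: [0.5111, 0.0255, 0.0768]
ee_rot: [-1.523, 0.453, -0.454]
wrist_force: [-0.1, -0.6, -2.4]
opening: 0.03
```

```bash
cat > look.py <<'E'
import sys
from h import *
k=sys.argv[1];snap('wrist','w'+k);a=snap('scene','s'+k);b=snap('side','d'+k);o=[]
for s in(a,b):
    u,v=map(int,proj(s,(.59,.145,.075)));o.append(cv2.resize(s['image'][v-30:v+30,u-32:u+32],None,fx=6,fy=6,interpolation=cv2.INTER_CUBIC));print(u-32,v-30)
cv2.imwrite(f'pics/c{k}.png',np.hstack(o))
E
python3 go.py .5112 .0248 .075 56.85; python3 look.py 10
```

```text
[0.5111 0.0255 0.0768] [[0.837, 0.0, 0.547], [-0.547, -0.0, 0.837], [0.0, -1.0, 0.0]] [-0.1 -0.6 -2.4] 0.0299565987966876 9.45
mm [ 0.4  1.8 -0.5] twist 0.0
322 207
284 234
```

View pics/c10.png

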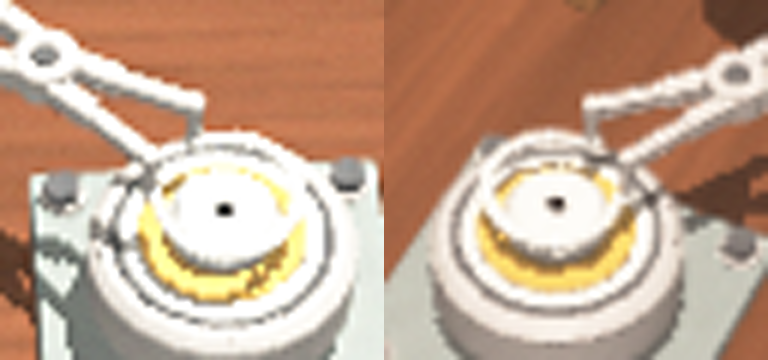

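View pics/w10.png

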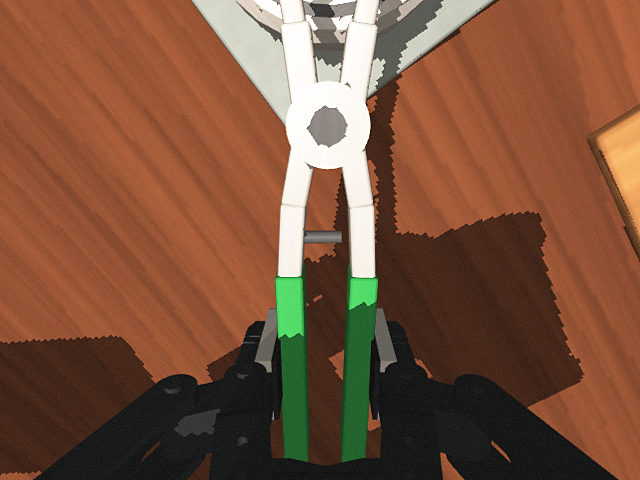

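The ring surrounds the axle end in both crops. I'll cross-check with pivot and hole triangulation from the same cameras.

```bash
python3 - <<'E'
from ring import *
def cen(s,X,m=3):
    u,v=map(int,np.round(proj(s,X)));g=cv2.cvtColor(s['image'],cv2.COLOR_BGR2GRAY)[v-m:v+m+1,u-m:u+m+1].astype(float)
    yy,xx=np.mgrid[v-m:v+m+1,u-m:u+m+1];l=(g<205).astype(np.uint8);k,L,st,_=cv2.connectedComponentsWithStats(l,connectivity=4)
    # component nearest the window centre
    best=min(range(1,k),key=lambda i:np.hypot(*(np.array(_[i])-m)));w=np.where(L==best,230-g,0)
    return (w*xx).sum()/w.sum(),(w*yy).sum()/w.sum(),st[best,4]
a,b=ld('s10'),ld('d10');e=np.array([.547,.837])
pv=(.5538,.0911,.1037);ho=(.596,.1545,.07)
r={}
for n,X in(('piv',pv),('hole',ho)):
    pa,pb=cen(a,X,4),cen(b,X,4);T=tri(a,b,pa[:2],pb[:2]);r[n]=T;print(n,pa,pb,T.round(4),np.round(proj(a,T),1))
    print([onz(s,*p[:2],{'piv':.1015,'hole':.07}[n]).round(4) for s,p in((a,pa),(b,pb))])
rc=r['piv'][:2]+.076*e;d=rc-r['hole'][:2];print('ring-axle',d,'along',d@e,'lat',d@np.array([-e[1],e[0]]))
h=cv2.cvtColor(a['image'],cv2.COLOR_BGR2GRAY)
E
```

```text
piv (np.float64(328.93464052287584), np.float64(215.95051353874882), np.int32(14)) (np.float64(342.3479381443299), np.float64(245.8393470790378), np.int32(15)) [0.5543 0.0915 0.1039] [328.7 215.7]
[array([0.553 , 0.0921, 0.1015]), array([0.555 , 0.0888, 0.1015])]
hole (np.float64(358.97386363636366), np.float64(241.53181818181818), np.int32(6)) (np.float64(312.2147165259349), np.float64(267.55609167671895), np.int32(8)) [0.5956 0.1547 0.0703] [358.6 241.2]
[array([0.5962, 0.1555, 0.07  ]), array([0.5954, 0.1536, 0.07  ])]
ring-axle [0.00027997 0.00042028] along 0.0005049153912951763 lat -4.4389922603919895e-06
```

>>> play_rows(
  series=[
    {"fingers":0.32,"translation":[0,1,-0.5],"twist":0},
    {"fingers":0.32,"translation":[0,4,-0.5],"twist":0},
    {"fingers":0.32,"translation":[0,7,-0.5],"twist":0},
    {"fingers":0.32,"translation":[0,9,-0.5],"twist":0},
    {"fingers":0.32,"translation":[0,9,-0.5],"twist":0},
  ],
)

```text
time_s: 10.1
tcp_pos: [0.5103, 0.0252, 0.067]
ee_rot: [-1.523, 0.454, -0.452]
wrist_force: [-0.4, -0.5, -1.1]
opening: 0.0299
```

>>> play_rows(
  series=[
    {"fingers":0.32,"translation":[0,1,0],"twist":0},
    {"fingers":0.32,"translation":[0,2,0],"twist":0},
    {"fingers":0.32,"translation":[0,3,0],"twist":0},
    {"fingers":0.32,"translation":[0,4,0],"twist":0},
    {"fingers":0.32,"translation":[0,4,0],"twist":0},
  ],
)

```text
time_s: 10.6
tcp_pos: [0.5106, 0.0251, 0.0634]
ee_rot: [-1.523, 0.453, -0.453]
wrist_force: [-0.4, -0.3, -2.3]
opening: 0.0297
```

```bash
python3 go.py .5112 .0248 .0555 56.85; python3 look.py 11;python3 -c "
from h import *
s=manip.read_state();print(s['wrist_force'],s['ft_torque'])"
```

```text
[0.5106 0.0251 0.0634] [[0.837, -0.0, 0.547], [-0.547, 0.0, 0.837], [-0.0, -1.0, -0.0]] [-0.4 -0.3 -2.3] 0.029733129001784455 10.6
mm [0.7 7.9 0.1] twist 0.0
322 207
284 234
[-0.95295834  0.48871082 -2.9948391 ] [-0.05746037  0.10524428  0.0609027 ]
```

View pics/c11.png

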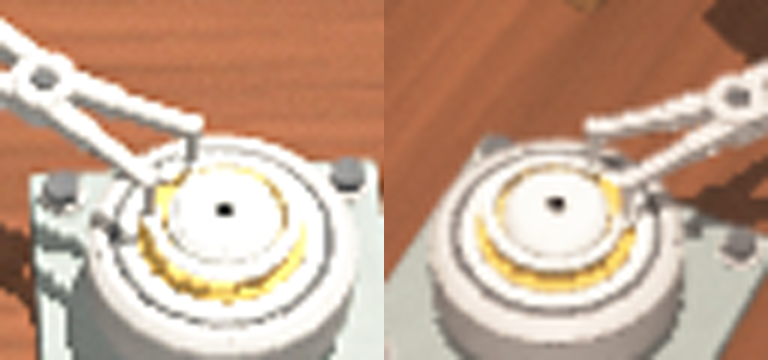

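The ring now surrounds the axle evenly with no contact force. Continuing down in small steps.

>>> play_rows(
  series=[
    {"fingers":0.32,"translation":[0.2,1,0],"twist":0},
    {"fingers":0.32,"translation":[0.2,2,0],"twist":0},
    {"fingers":0.32,"translation":[0.2,3,0],"twist":0},
    {"fingers":0.32,"translation":[0.2,4,0],"twist":0},
    {"fingers":0.32,"translation":[0.2,4,0],"twist":0},
  ],
)

```text
time_s: 11.25
tcp_pos: [0.5107, 0.025, 0.0593]
ee_rot: [-1.523, 0.454, -0.453]
wrist_force: [-0.5, 0.6, -3.1]
opening: 0.03
```

>>> play_rows(
  series=[
    {"fingers":0.32,"translation":[0,0.7,0],"twist":0},
    {"fingers":0.32,"translation":[0,1.4,0],"twist":0},
    {"fingers":0.32,"translation":[0,2,0],"twist":0},
    {"fingers":0.32,"translation":[0,2,0],"twist":0},
  ],
)

```text
time_s: 11.65
tcp_pos: [0.5108, 0.025, 0.0574]
ee_rot: [-1.523, 0.453, -0.453]
wrist_force: [0.2, 0.3, -1.7]
opening: 0.0297
```

```bash
python3 go.py .5112 .0248 .0555 56.85; python3 look.py 12;python3 -c "
from h import *
s=manip.read_state();print(s['wrist_force'],s['ft_torque'])"
```

```text
[0.5108 0.025  0.0574] [[0.837, -0.0, 0.547], [-0.547, 0.0, 0.837], [-0.0, -1.0, -0.0]] [ 0.2  0.3 -1.7] 0.029686921514928293 11.65
mm [0.5 1.9 0. ] twist -0.0
322 207
284 234
[ 0.1703579  -0.35996805 -1.44945788] [-0.03296129  0.0610002  -0.00882884]
```

View pics/c12.png

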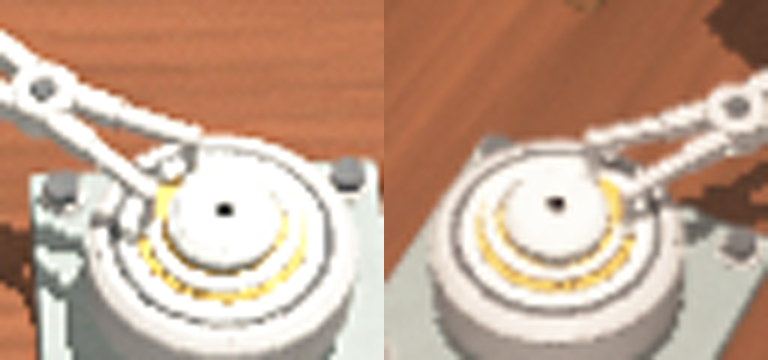

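No contact yet. Half-millimetre steps, watching force and moment.

>>> play_rows(
  series=[
    {"fingers":0.32,"translation":[0,0.4,0],"twist":0},
    {"fingers":0.32,"translation":[0,0.8,0],"twist":0},
    {"fingers":0.32,"translation":[0,0.8,0],"twist":0},
  ],
)

```text
time_s: 12.1
tcp_pos: [0.5108, 0.025, 0.0567]
ee_rot: [-1.523, 0.453, -0.453]
wrist_force: [-0.3, 0.4, -1.7]
opening: 0.0301
```

```bash
python3 -c "
from h import *
s=manip.read_state();print(s['wrist_force'],s['ft_torque'])"
```

```text
[-0.30945243  0.38598971 -1.67480071] [-0.061287    0.04792825  0.01770087]
```

>>> play_rows(
  series=[
    {"fingers":0.32,"translation":[0,0.3,0],"twist":0},
    {"fingers":0.32,"translation":[0,0.6,0],"twist":0},
    {"fingers":0.32,"translation":[0,0.6,0],"twist":0},
  ],
)

```text
time_s: 12.4
tcp_pos: [0.5108, 0.025, 0.0561]
ee_rot: [-1.523, 0.453, -0.453]
wrist_force: [0.5, 0.1, -1.7]
opening: 0.0296
```

```bash
python3 -c "
from h import *
s=manip.read_state();print(s['wrist_force'],s['ft_torque'])"; python3 look.py 13; python3 go.py .5112 .0248 .0555 56.85
```

```text
[ 0.47192567  0.10170916 -1.72046847] [-0.1280487   0.08072359 -0.05098784]
322 207
284 234
[0.5109 0.025  0.0561] [[0.837, 0.0, 0.547], [-0.547, -0.0, 0.837], [0.0, -1.0, 0.0]] [-0.1 -0.  -1.2] 0.029808122432283993 12.55
mm [0.4 0.6 0. ] twist 0.0
```

View pics/c13.png

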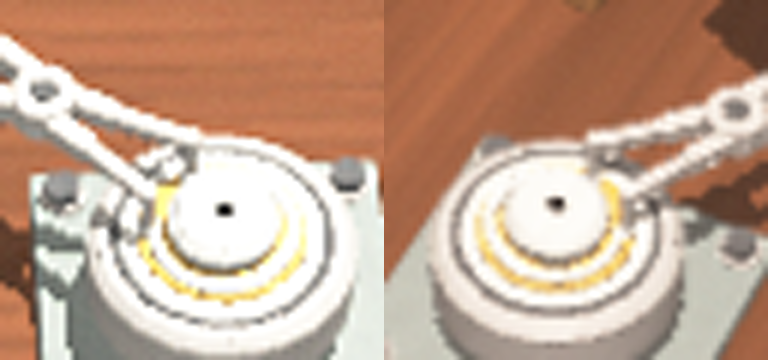

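>>> play_rows(
  series=[
    {"fingers":0.32,"translation":[0,0.3,0],"twist":0},
    {"fingers":0.32,"translation":[0,0.5,0],"twist":0},
    {"fingers":0.32,"translation":[0,0.5,0],"twist":0},
  ],
)

```text
time_s: 12.85
tcp_pos: [0.5109, 0.025, 0.0556]
ee_rot: [-1.523, 0.453, -0.453]
wrist_force: [-0.5, 0.2, -2.4]
opening: 0.0296
```

```bash
cat > f.py <<'E'
from h import *
s=manip.read_state();print(s['tcp_pos'].round(4),s['wrist_force'].round(2),s['ft_torque'].round(3), 'about tool x',(s['ft_torque']@np.array([.837,-.547,0])).round(3))
E
python3 f.py
```

```text
[0.5109 0.025  0.0556] [-0.51  0.21 -2.44] [-0.051  0.057 -0.026] about tool x -0.074
```

>>> play_rows(
  series=[
    {"fingers":0.32,"translation":[0,0.2,0],"twist":0},
    {"fingers":0.32,"translation":[0,0.4,0],"twist":0},
    {"fingers":0.32,"translation":[0,0.4,0],"twist":0},
  ],
)

```text
time_s: 13.15
tcp_pos: [0.5109, 0.025, 0.0552]
ee_rot: [-1.523, 0.453, -0.453]
wrist_force: [-0.8, -0.9, -1.6]
opening: 0.0298
```

```bash
python3 f.py
```

```text
[0.5109 0.025  0.0552] [-0.78 -0.91 -1.58] [-0.091  0.086  0.029] about tool x -0.123
```

>>> play_rows(
  series=[
    {"fingers":0.32,"translation":[0,0.2,0],"twist":0},
    {"fingers":0.32,"translation":[0,0.4,0],"twist":0},
    {"fingers":0.32,"translation":[0,0.4,0],"twist":0},
  ],
)

```text
time_s: 13.45
tcp_pos: [0.5109, 0.025, 0.0548]
ee_rot: [-1.523, 0.453, -0.453]
wrist_force: [-0.5, -0.5, -0.1]
opening: 0.0299
```

```bash
python3 f.py
```

```text
[0.5109 0.025  0.0548] [-0.53 -0.47 -0.12] [-0.096  0.094 -0.046] about tool x -0.132
```

>>> play_rows(
  series=[
    {"fingers":0.32,"translation":[0,0.2,0],"twist":0},
    {"fingers":0.32,"translation":[0,0.4,0],"twist":0},
    {"fingers":0.32,"translation":[0,0.4,0],"twist":0},
  ],
)

```text
time_s: 13.75
tcp_pos: [0.5109, 0.025, 0.0544]
ee_rot: [-1.523, 0.453, -0.453]
wrist_force: [-0.9, -1.0, 0.2]
opening: 0.0297
```

```bash
python3 f.py; python3 look.py 14
```

```text
[0.5109 0.025  0.0544] [-0.93 -1.03  0.23] [-0.074  0.063  0.03 ] about tool x -0.097
322 207
284 234
```

View pics/c14.png

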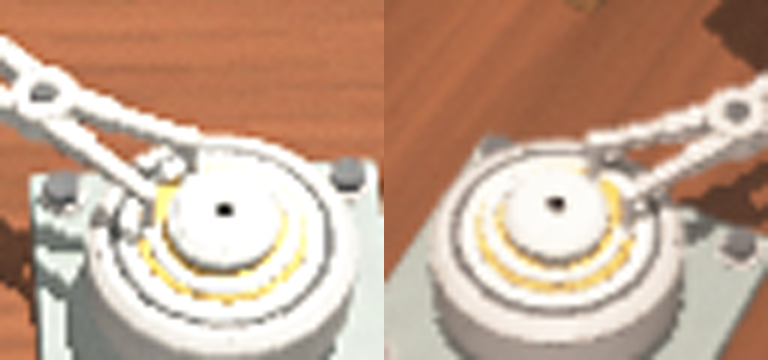

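Fz rose by about 2 N at TCP z ≈ 0.055, which suggests light contact. I'll average some readings.

>>> play_rows(
  series=[
    {"fingers":0.32,"translation":[0,0,0],"twist":0},
    {"fingers":0.32,"translation":[0,0,0],"twist":0},
  ],
)

```text
time_s: 14.1
tcp_pos: [0.5109, 0.025, 0.0544]
ee_rot: [-1.523, 0.453, -0.453]
wrist_force: [-1.0, -0.0, 0.2]
opening: 0.0301
```

```bash
python3 f.py; python3 - <<'E'
from h import *
F=[]
for i in range(6):
    manip.snapshot('side');s=manip.read_state();F.append(np.r_[s['wrist_force'],s['ft_torque'],s['tcp_pos'][2]])
print(np.mean(F,0).round(3))
from ring import tri
def cen(s,X,m=4):
    u,v=map(int,np.round(proj(s,X)));g=cv2.cvtColor(s['image'],cv2.COLOR_BGR2GRAY)[v-m:v+m+1,u-m:u+m+1].astype(float)
    yy,xx=np.mgrid[v-m:v+m+1,u-m:u+m+1];k,L,st,c=cv2.connectedComponentsWithStats((g<205).astype(np.uint8),connectivity=4)
    i=min(range(1,k),key=lambda i:np.hypot(*(c[i]-m)));w=np.where(L==i,230-g,0);return (w*xx).sum()/w.sum(),(w*yy).sum()/w.sum()
e=np.array([.547,.837])
for K,z in(('10',.1037),('11',.0905),('12',.0845),('14',.0815)):
    a,b=ld('s'+K),ld('d'+K);X=(.554,.0915,z);T=tri(a,b,cen(a,X),cen(b,X));d=T[:2]+.076*e-np.array([.5956,.1547]);print(K,T.round(4),'along',(d@e).round(4),'lat',(d@np.array([-e[1],e[0]])).round(4))
E
```

```text
[0.5109 0.025  0.0544] [-1.   -0.01  0.19] [-0.087  0.104 -0.028] about tool x -0.13
[-0.636 -1.403  0.034 -0.117  0.059 -0.014  0.054]
10 [0.5543 0.0915 0.1039] along 0.0005 lat -0.0
11 [0.5539 0.0912 0.0905] along 0.0 lat 0.0002
12 [0.554  0.0909 0.0846] along -0.0002 lat -0.0001
14 [0.5536 0.0909 0.0821] along -0.0004 lat 0.0002
```

```bash
python3 f.py; python3 -c "
from bench import manip
print(manip.job_done()); s=manip.read_state(); print(s['time_s'],s['tcp_pos'],s['wrist_force'],s['opening'])"
```

```text
[0.5109 0.025  0.0544] [-0.78 -1.65 -0.36] [-0.13   0.02  -0.069] about tool x -0.12
the job is handed in; nothing more can be done
None
the job is handed in; nothing more can be done
```

I gripped the pliers, squeezed the handles to the stop and lowered the circlip over the axle of the roller farthest to the robot's right. I handed in while still holding it on the washer at about 15 s; no verdict was reported.

**Last checks:**
- **Centring:** the circlip centre was within about 0.5 mm of the axle axis, worked out from the pivot and the axle hole in two camera views.
- **Handles:** they were at the stop, with a steady opening of 30 mm and the grips parallel in the wrist view.
- **Contact:** wrist Fz changed by about 2 N near TCP height 0.055 m, which I read as the ring touching the washer lightly. It stayed far below the 20 N limit. The moment reading did not change clearly, so it neither confirms nor rules out contact.
- **Height:** the two estimates differed by 1–2 mm. The ring fit plus the contact agree with the circlip lying on the washer, while the pivot triangulation read about 1.5 mm lower, close to camera error.
- **Level:** about 1° nose-up at most, estimated when the pliers were lifted and not measured again on the washer.
- **Bystanders:** I stayed clear of the tin, bearing and paddle, but did not measure their positions at the end.

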